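# Find the rocking cap strip on the filled batteries and press it home

### The job

Each of the four small black batteries is closed by an ivory cap strip, but one strip has not been pushed all the way in and rocks about its middle. With a fingertip press down the end of one strip after another until one tips under the finger, then press that one in at its middle until it lies level and flat on its battery along its whole length. Only press: lift or pull up nothing, and leave the batteries and everything else on the bench where they stand.

Things in the scene. Friction and masses are not known exactly. Their poses are not given: they have to be found in the camera images.
- battery_a: small black battery, 114 mm long (x) x 71 wide (y) x 106 tall, 1.9 kg, loose on the bench; origin at the centre of its underside, z up; terminals at its -y corners. Four alike, places vary. The one strip not home is 3.5 to 5 mm high at its middle, leans at most 0.025 rad; 3 N on an end tips it about its middle until that end meets the battery (0.07 to 0.11 rad), and it stays so
- strip_a_top (a point): ivory cap strip on battery_a, 92 mm long (x, along the battery) x 22 wide x 7 thick; the point is the centre of its top face, 12 mm to +y of the battery's middle line, z up. Home, it lies flat on the battery, this point 113 mm above the battery's underside, and does not give. The loose one, pressed at its middle, slides in against about 12 N, then stops hard
- battery_b: small black battery, 114 mm long (x) x 71 wide (y) x 106 tall, 1.9 kg, loose on the bench; origin at the centre of its underside, z up; terminals at its -y corners. Four alike, places vary. The one strip not home is 3.5 to 5 mm high at its middle, leans at most 0.025 rad; 3 N on an end tips it about its middle until that end meets the battery (0.07 to 0.11 rad), and it stays so
- strip_b_top (a point): ivory cap strip on battery_b, 92 mm long (x, along the battery) x 22 wide x 7 thick; the point is the centre of its top face, 12 mm to +y of the battery's middle line, z up. Home, it lies flat on the battery, this point 113 mm above the battery's underside, and does not give. The loose one, pressed at its middle, slides in against about 12 N, then stops hard
- battery_c: small black battery, 114 mm long (x) x 71 wide (y) x 106 tall, 1.9 kg, loose on the bench; origin at the centre of its underside, z up; terminals at its -y corners. Four alike, places vary. The one strip not home is 3.5 to 5 mm high at its middle, leans at most 0.025 rad; 3 N on an end tips it about its middle until that end meets the battery (0.07 to 0.11 rad), and it stays so
- strip_c_top (a point): ivory cap strip on battery_c, 92 mm long (x, along the battery) x 22 wide x 7 thick; the point is the centre of its top face, 12 mm to +y of the battery's middle line, z up. Home, it lies flat on the battery, this point 113 mm above the battery's underside, and does not give. The loose one, pressed at its middle, slides in against about 12 N, then stops hard
- battery_d: small black battery, 114 mm long (x) x 71 wide (y) x 106 tall, 1.9 kg, loose on the bench; origin at the centre of its underside, z up; terminals at its -y corners. Four alike, places vary. The one strip not home is 3.5 to 5 mm high at its middle, leans at most 0.025 rad; 3 N on an end tips it about its middle until that end meets the battery (0.07 to 0.11 rad), and it stays so
- strip_d_top (a point): ivory cap strip on battery_d, 92 mm long (x, along the battery) x 22 wide x 7 thick; the point is the centre of its top face, 12 mm to +y of the battery's middle line, z up. Home, it lies flat on the battery, this point 113 mm above the battery's underside, and does not give. The loose one, pressed at its middle, slides in against about 12 N, then stops hard
- oil_filter: bystander, to be left alone: blue spin-on oil filter with a white band, 72 mm across, 80 mm tall, standing in the row with the batteries; origin at the centre of its underside
- spray_can: bystander, to be left alone: red spray can, 53 mm across, 170 mm tall; origin at the centre of its underside
- bolt_carton: bystander, to be left alone: cardboard carton, 52 x 86 x 50 mm; origin at the centre of its underside
- filling_pack: bystander, to be left alone: emptied white filling pack, six linked little bottles lying flat, 90 x 105 x 17 mm; origin at the centre of its underside
- post_brush: bystander, to be left alone: yellow terminal brush standing upright, 38 mm across, 96 mm tall; origin at the centre of its underside
- screwdriver: bystander, to be left alone: red-handled screwdriver lying flat, 190 mm long (origin under its middle)
- plug_boxes: bystander, to be left alone: two upright spark-plug boxes, white and red, together 24 x 48 x 78 mm; origin at the centre of its underside

How it is judged:
By the outcome, as a careful person would: the job done as asked, in the order asked, and still so for the second after the job is handed in, with the robot touching nothing.
It also fails if it takes over 56 s, if anything falls off the work surface, if the arm or the gripper's body presses on something with over 40 N, if the wrist force passes 120 N, or if a joint passes its speed limit or range.

### The arm

A 6-joint arm with a two-finger parallel gripper is mounted at the origin on the work surface. World frame = base frame: x ahead of the robot, y to its left, z up, the work surface at z = 0. Lengths are in m, angles in rad, forces in N, time in s.
With the tool pointing down it reaches from about 0.4 to 0.825 m from the base axis. Payload 7 kg.
Tool frame: the origin (TCP) lies midway between the tips of the shut fingers; the grasp point (between the pads) lies 19 mm behind it; z points along the fingers, x is the direction in which the jaws open and shut, and the axes are right-handed (so a half turn about z gives the same grasp; the last joint's range is limited). The gripper opens to 85 mm and grips with 20 to 120 N. Pads are 22 mm wide; open, the fingers measure 114 mm over their backs; the gripper's body (76 mm by 85 mm) begins 54 mm behind the grasp point. The pads swing forward as they close: fully open they stand 13 mm farther back than shut.
Start: joints at [-1.045, 0.359, 0.012, 0, -1.224, -0.288], TCP at [0.159, -0.656, 0.231] pointing down, gripper open.
Joint ranges: [-3.07, 3.07], [-1.43, 2.12], [-1.02, 1.25], [-3.03, 1.67], [-3.05, -0], [-3.03, 3.03]. Speed limits (rad/s): [2.39, 2.39, 3.01, 3.14, 3.14, 3.14].

### API

Orientations are given as a rotation vector (axis times angle).
In Python, from bench import env, imaging, workorder, spotter gives the robot as it stands.
- The arm moves only by the shell command python3 -m crank 'ROWS' [OPENING] [FORCE]. ROWS is a JSON object of lists of equal length, an entry for each row: "xyz": the shift along the tool's x, y, z in cm, a list of three; "rotation": the turn, a rotation vector about the tool's x, y, z in degrees, a list of three. A call has 1 to 20 rows; each row is the pose to reach, as a shift and turn from the pose commanded when the call began, along the tool's axes at that moment; what a row does not reach only later rows make up. A row lasts 1/8 s, in which the tool goes at most 62.5 mm and 10.7 degrees, less where a joint would pass 70% of its speed; a pose out of reach is approached as far as the arm can. A call with a gripper value outside its range is refused whole. OPENING is the closure, from -1 (fully open) to 1 (shut), set as the call begins (- or left out, the last holds). The fingers move at their own pace and stop on an object; FORCE is the grip in N (left out, the last holds). Time passes only in rows, so rows that repeat a pose let the fingers close. It gives the time, the measured TCP pose, the force and the opening at its end, in the units of the state.
- env.get_state(): the state, without advancing time (a new reading comes with each control period).
- imaging.capture(name): name is "scene" or "top"; returns a dict with "image" (384x512x3 uint8, red, green, blue), "K" (3x3 intrinsics, pixels), "k1" (the pictures are not rectified: a ray, as slopes to the right and down, at radius r is drawn at 1 + k1 r^2 times it, then the intrinsics apply), "T" (4x4, takes a point from camera to world coordinates). Camera axes: x right, y down, z forward; pixel columns grow to the right and rows downward; lengths in m; the calibration is good to about 2 mm. A picture is of the moment at which its call begins. There is no depth.
- workorder.job_done(): hands the job in, once; it reports no verdict.
Trained networks look in a picture, given as the dict that the camera call returned (one of the last four; its "shot" number tells which), for a name from the list of things; names that differ only in an ending like _2 or _b are one class to them, and where a whole thing is asked for, a point or a joint stands for the part that bears it (a point fixed in the world has none). Each returns a list of dicts, best first, with "conf" (0 to 1); they miss things now and then, are a little off and sometimes report something else, mostly with a low value. They report only what shows in the picture. A call takes as long as a camera call.
- spotter.search_frame(picture, query): "bbox" ([left, top, width, height] in pixels, round what is visible of it).
- spotter.spot_point(picture, query): "location" ([column, row] in pixels: a listed point, or the origin of a listed thing).
The state is a dict: "time_s": time; "joint_pos": joint angles; "joint_velocities": joint speeds; "joint_torque": joint torques, N m; "tool_pos": TCP position; "tool_rot": TCP orientation; "wrist_force": force on the tool from outside, world axes, zero at the start; "moment": the same for the moment, N m; "width": finger opening in m.
Only numpy, scipy, OpenCV 4.12 (cv2) and the standard library are available. Lean on these libraries where they do the work, as an engineer would, in place of code of your own. Each camera call takes 0.05 s, during which the arm holds its last target. There are 200 camera calls.

## Working session

There is one attempt and no reset: what is moved stays moved. The work goes in short steps, Python scripts to look and compute and a shell command to move; the robot and the scene stay as the last step left them, time stands still between calls to the robot, and variables do not carry over. Pictures are saved under pics/ and viewed, about 8 in all and at most 12, crops included, and the job is handed in when it is done.

```bash
ls; mkdir -p pics
cat > h.py <<'E'
import numpy as np, cv2
from bench import env, imaging, workorder, spotter
def ray(p,px):
    K=np.array(p["K"]);T=np.array(p["T"])
    d=np.array([(px[0]-K[0,2])/K[0,0],(px[1]-K[1,2])/K[1,1]]);u=d.copy()
    for _ in range(20): u=d/(1+p["k1"]*(u@u))
    return T[:3,3],T[:3,:3]@np.array([u[0],u[1],1])
def at(p,px,z):
    o,d=ray(p,px); return (o+d*(z-o[2])/d[2])[:3]
def save(p,name,box=None,s=1):
    im=np.array(p["image"])[:,:,::-1]
    if box: x,y,w,h=box; im=im[y:y+h,x:x+w]
    cv2.imwrite("pics/"+name,cv2.resize(im,None,fx=s,fy=s,interpolation=cv2.INTER_CUBIC))
E
python3 - <<'E'
from h import *
np.set_printoptions(precision=4,suppress=True)
for n in("top","scene"):
    p=imaging.capture(n); save(p,n+".png",None,1.5); print(n,np.array(p["T"])[:3,3],p["K"],p["k1"])
    for q in("strip_a_top",):
        for r in spotter.spot_point(p,q)[:6]: print(r["conf"],r["location"],at(p,r["location"],.113))
    for r in spotter.spot_point(p,"battery_a")[:6]: print("b",r["conf"],r["location"],at(p,r["location"],0))
s=env.get_state();print(s)
E
```

```text
pics
top [ 0.4775 -0.0035  0.997 ] [[450.2525   0.     261.7536]
 [  0.     450.2525 186.0735]
 [  0.       0.       1.    ]] -0.05618198952955445
0.6 [321.9, 185.9] [ 0.5725 -0.1176  0.113 ]
b 0.97 [152.9, 224.6] [0.5044 0.2446 0.    ]
b 0.79 [263.9, 182.3] [ 0.5948 -0.0031  0.    ]
b 0.69 [319.0, 194.3] [ 0.5659 -0.1252  0.    ]
b 0.61 [373.6, 216.3] [ 0.515 -0.245 -0.   ]
scene [ 1.225  -0.253   0.5935] [[379.2886   0.     253.6936]
 [  0.     379.2886 188.0399]
 [  0.       0.       1.    ]] -0.09564759366123099
0.56 [197.8, 197.9] [ 0.5689 -0.1123  0.113 ]
b 0.9 [146.6, 241.5] [ 0.533  -0.2363  0.    ]
b 0.89 [319.2, 187.7] [0.502  0.2414 0.    ]
b 0.79 [197.8, 238.8] [ 0.5704 -0.1238  0.    ]
b 0.75 [249.1, 236.5] [ 0.6099 -0.0115  0.    ]
{'time_s': 0.3, 'joint_pos': array([-1.0449,  0.3589,  0.0117, -0.0001, -1.2241, -0.2881]), 'joint_velocities': array([ 0.001 , -0.0003,  0.0024,  0.0009, -0.0001, -0.0006]), 'joint_torque': array([  0.0009, -58.2412,  29.3183,   6.9295,  -0.0035,   0.    ]), 'tool_pos': array([ 0.1589, -0.6559,  0.231 ]), 'tool_rot': array([-1.942 , -2.4688, -0.0005]), 'wrist_force': array([-0.2382,  0.4882,  0.0275]), 'moment': array([-0.0581, -0.0132,  0.0161]), 'width': 0.08546741875532544}
```

View pics/top.png

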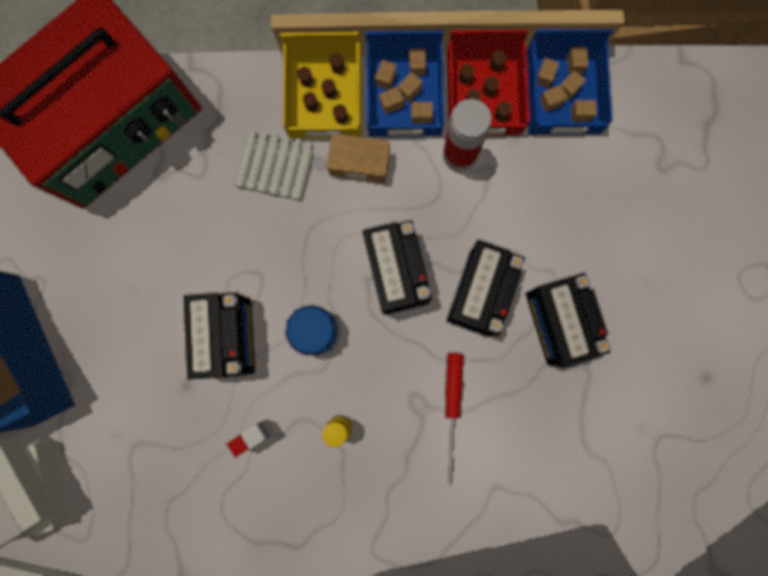

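View pics/scene.png

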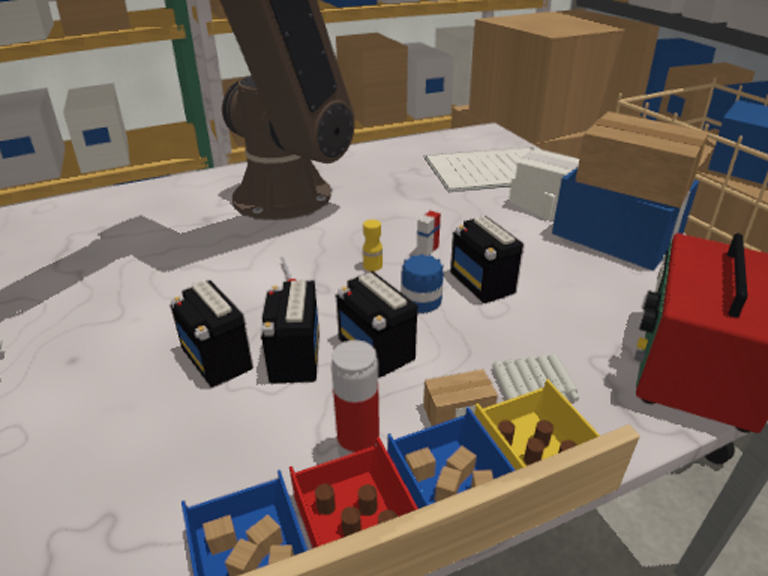

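The top view shows four batteries. In 1.5x pixels the strips are centred at about (200,337), (387,266), (484,283) and (568,321). I'll segment them next.

Run:
```python
from h import *
np.set_printoptions(precision=4,suppress=True)
p=imaging.capture("top"); im=np.array(p["image"])
g=im.min(2)
out=im[:,:,::-1].copy()
for c in [(133,225),(258,177),(323,189),(379,214)]:
    x0,y0=c[0]-28,c[1]-36
    sub=im[y0:y0+72,x0:x0+56].astype(int)
    m=(sub.min(2)>115).astype(np.uint8)
    n,l,st,ce=cv2.connectedComponentsWithStats(m,connectivity=4)
    i=l[36-3:36+4,28-3:28+4]; i=np.bincount(i[i>0]).argmax()
    ys,xs=np.nonzero(l==i)
    pts=np.array([at(p,(x+x0,y+y0),.113)[:2] for x,y in zip(xs,ys)])
    r=cv2.minAreaRect((pts*1000).astype(np.float32)); 
    b=cv2.boxPoints(r); e=[b[1]-b[0],b[2]-b[1]]; v=max(e,key=np.linalg.norm); v=v/np.linalg.norm(v); v=v*np.sign(v[0])
    print(c,len(xs),sub.min(2)[30:40:3,28],"ctr",r[0],"size",r[1],"yaw",np.degrees(np.arctan2(v[1],v[0])),"mean",pts.mean(0), "ends±38", np.array(r[0])+38*v, np.array(r[0])-38*v)
    out[ys+y0,xs+x0]=(0,255,0)
cv2.imwrite("pics/seg.png",cv2.resize(np.hstack([out[130:260,110:420],]),None,fx=2.5,fy=2.5))
```

```text
(133, 225) 478 [123 135 132 123] ctr (504.78143310546875, 256.0223388671875) size (90.68575286865234, 20.728450775146484) yaw 3.472101 mean [0.504 0.256] ends±38 [542.7117 258.3237] [466.8512 253.721 ]
(258, 177) 473 [129 127 139 126] ctr (593.027099609375, 8.231887817382812) size (90.0921401977539, 20.607812881469727) yaw 13.006426 mean [0.5926 0.0079] ends±38 [630.0522  16.7842] [556.002   -0.3204]
(323, 189) 464 [128 122 138 138] ctr (567.0494384765625, -114.2791748046875) size (20.538009643554688, 89.5292739868164) yaw -20.051306 mean [ 0.5665 -0.1143] ends±38 [ 602.7461 -127.3079] [ 531.3528 -101.2504]
(379, 214) 415 [121 114 127 120] ctr (515.7941284179688, -229.42404174804688) size (89.64781188964844, 20.398040771484375) yaw 14.920301 mean [ 0.5159 -0.2292] ends±38 [ 552.513 -219.64 ] [ 479.0753 -239.2081]
```

View pics/seg.png

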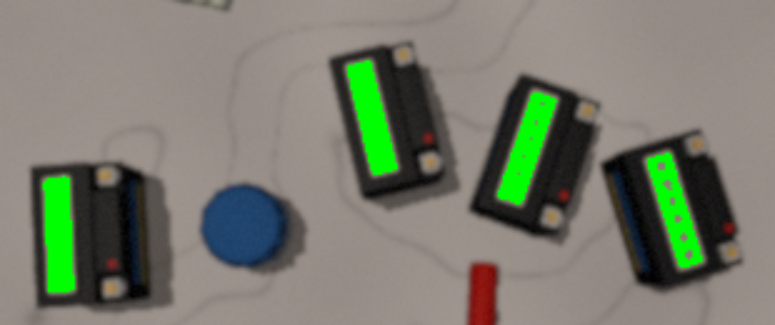

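The green masks match the four strips well. Their yaws are 3.5, 13, -20 and 15 deg. I'll start with the near end of the rightmost strip, at (0.479,-0.239).

```bash
python3 -m crank '{"xyz":[[3.3,4.1,0],[6.6,8.2,0],[9.9,12.3,0],[13.2,16.4,0],[16.5,20.5,0],[19.7,24.5,0],[23,28.6,0],[26.3,32.7,0],[29.6,36.8,0],[32.9,40.9,0],[32.9,40.9,0],[32.9,40.9,3],[32.9,40.9,6],[32.9,40.9,9],[32.9,40.9,10],[32.9,40.9,10],[32.9,40.9,10]],"rotation":[[0,0,0],[0,0,0],[0,0,0],[0,0,0],[0,0,0],[0,0,0],[0,0,0],[0,0,0],[0,0,0],[0,0,0],[0,0,0],[0,0,0],[0,0,0],[0,0,0],[0,0,0],[0,0,0],[0,0,0]]}' 1 20
```

```text
time_s: 2.48
tool_pos: [0.4797, -0.2402, 0.1325]
tool_rot: [1.941, 2.468, 0.001]
wrist_force: [-0.1, 0.8, 0.1]
width: 0.0002
```

Run:
```python
from h import *
p=imaging.capture("scene"); save(p,"s1.png",(90,130,200,140),4)
q=imaging.capture("top"); save(q,"t1.png",(310,150,130,110),4)
s=env.get_state(); print(s["time_s"],s["tool_pos"],s["tool_rot"],s["wrist_force"],s["width"])
```

```text
2.575 [ 0.47965028 -0.2401034   0.13246039] [1.94108121e+00 2.46794766e+00 1.43192395e-03] [ 0.73644833 -0.07860421  0.60643365] -8.314296685453414e-05
```

View pics/s1.png

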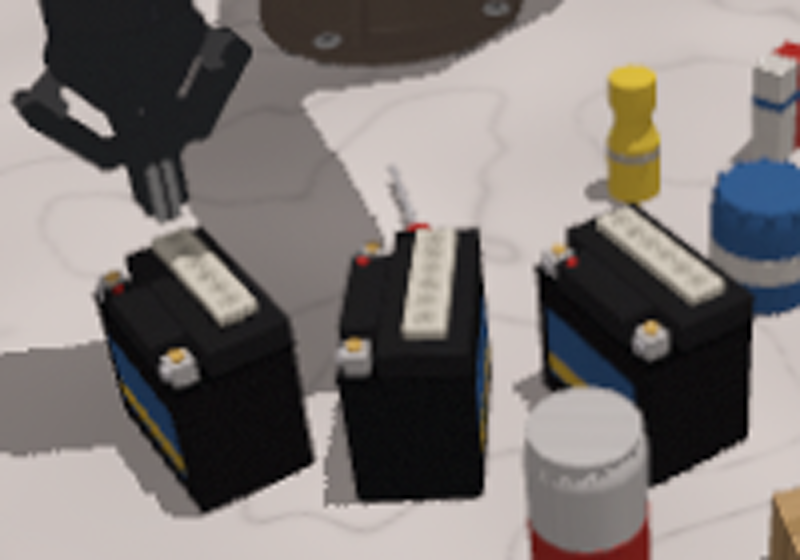

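The shut fingers hang over the near end of the rightmost strip, at crop pixel (165,215). Now I'll press.

```bash
python3 -m crank '{"xyz":[[0,0,0.7],[0,0,1.3],[0,0,1.6],[0,0,1.8],[0,0,1.8]],"rotation":[[0,0,0],[0,0,0],[0,0,0],[0,0,0],[0,0,0]]}'; python3 -m crank '{"xyz":[[0,0,0.1],[0,0,0.1],[0,0,0.1]],"rotation":[[0,0,0],[0,0,0],[0,0,0]]}';python3 -m crank '{"xyz":[[0,0,0.05],[0,0,0.1],[0,0,0.1]],"rotation":[[0,0,0],[0,0,0],[0,0,0]]}'
```

```text
time_s: 3.2
tool_pos: [0.4785, -0.24, 0.114]
tool_rot: [-1.941, -2.469, 0.001]
wrist_force: [-5.5, 2.3, 10.0]
width: 0.0003
time_s: 3.58
tool_pos: [0.4784, -0.24, 0.1138]
tool_rot: [-1.941, -2.47, 0.001]
wrist_force: [-7.1, 3.8, 17.1]
width: 0.0001
time_s: 3.95
tool_pos: [0.4785, -0.2401, 0.1136]
tool_rot: [1.941, 2.47, -0.001]
wrist_force: [-10.4, 6.1, 25.3]
width: 0.0001
```

Hard contact at about 114 mm. That could be a home strip or one already tipped, so I'll back off and look.

```bash
python3 -m crank '{"xyz":[[0,0,-0.5],[0,0,-2],[0,0,-4.5],[0,0,-4.5]],"rotation":[[0,0,0],[0,0,0],[0,0,0],[0,0,0]]}'
python3 - <<'E'
from h import *
p=imaging.capture("scene"); save(p,"s2.png",(90,130,200,140),4)
s=env.get_state(); print(s["wrist_force"])
E
```

```text
time_s: 4.45
tool_pos: [0.4806, -0.2403, 0.1587]
tool_rot: [1.939, 2.467, 0.003]
wrist_force: [0.3, -0.0, -0.2]
width: -0.0001
[-1.73788935  0.79274012 -0.75156873]
```

View pics/s2.png

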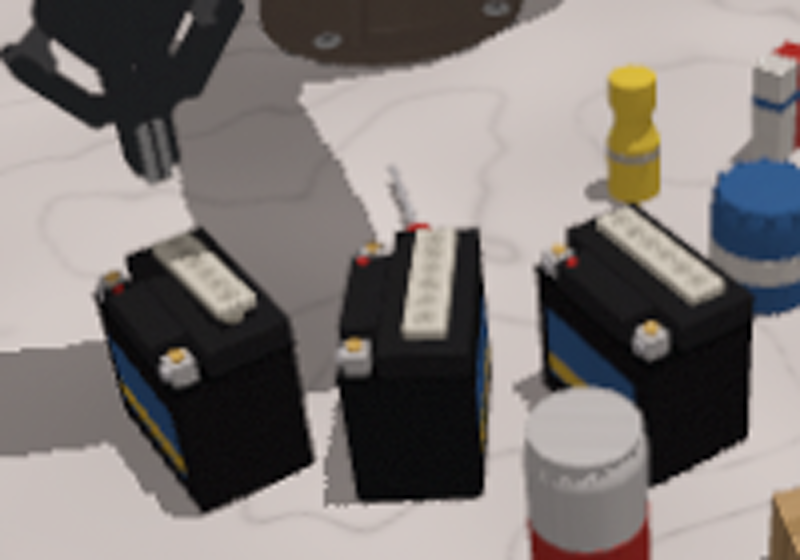

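The far end at crop (235,315) looks a little different from before, so I'll compare the two closely.

Run:
```python
import cv2,numpy as np
a=cv2.imread("pics/s1.png")[200:350,90:330];b=cv2.imread("pics/s2.png")[200:350,90:330]
d=np.clip(cv2.absdiff(a,b)*3,0,255)
cv2.imwrite("pics/cmp.png",cv2.resize(np.vstack([np.hstack([a,b]),np.hstack([d,d])]),None,fx=1.6,fy=1.6,interpolation=cv2.INTER_CUBIC))
```

```text
(no output)
```

View pics/cmp.png

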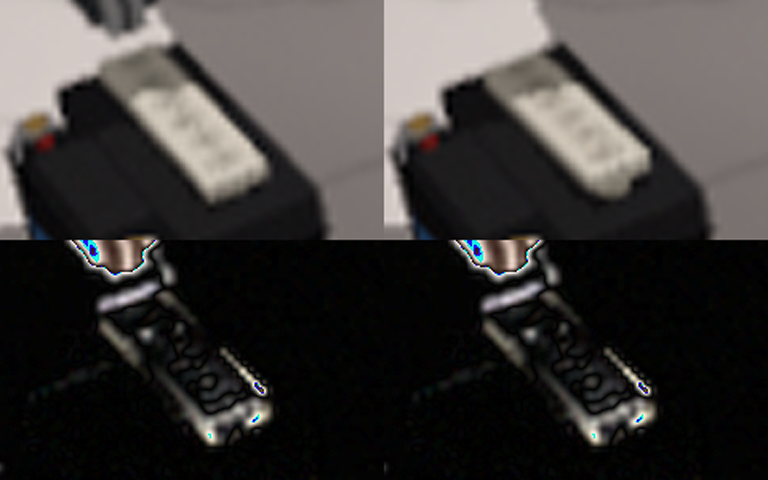

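The difference image shows only this strip changed: the near end went down and the far end came up, while the battery stayed still. So this is the loose strip. The flat finger will press its middle next.

```bash
python3 -m crank '{"xyz":[[0.3,3.75,0],[0.3,3.75,2],[0.3,3.75,3.5],[0.3,3.75,3.9],[0.3,3.75,3.9]],"rotation":[[0,0,0],[0,0,0],[0,0,0],[0,0,0],[0,0,0]]}'; for i in 1 ; do python3 -m crank '{"xyz":[[0,0,0.1],[0,0,0.2],[0,0,0.2]],"rotation":[[0,0,0],[0,0,0],[0,0,0]]}'; python3 -m crank '{"xyz":[[0,0,0.1],[0,0,0.2],[0,0,0.2]],"rotation":[[0,0,0],[0,0,0],[0,0,0]]}'; done
```

```text
time_s: 5.12
tool_pos: [0.5141, -0.2282, 0.1171]
tool_rot: [-1.942, -2.468, 0.001]
wrist_force: [0.6, 0.2, 0.4]
width: -0.0002
time_s: 5.5
tool_pos: [0.5147, -0.2284, 0.1164]
tool_rot: [1.942, 2.469, 0.0]
wrist_force: [-3.3, 1.3, 8.8]
width: 0.0
time_s: 5.88
tool_pos: [0.5149, -0.2283, 0.1147]
tool_rot: [1.941, 2.469, 0.001]
wrist_force: [-2.9, 2.4, 11.1]
width: 0.0001
```

Sliding at about 11 N, as expected. I'll keep pressing.

```bash
python3 -m crank '{"xyz":[[0,0,0.1],[0,0,0.1],[0,0,0.1]],"rotation":[[0,0,0],[0,0,0],[0,0,0]]}'; python3 -m crank '{"xyz":[[0,0,0.1],[0,0,0.1],[0,0,0.1]],"rotation":[[0,0,0],[0,0,0],[0,0,0]]}'; python3 -m crank '{"xyz":[[0,0,0.1],[0,0,0.1],[0,0,0.1]],"rotation":[[0,0,0],[0,0,0],[0,0,0]]}'
```

```text
time_s: 6.25
tool_pos: [0.515, -0.2283, 0.1138]
tool_rot: [1.941, 2.468, 0.001]
wrist_force: [-3.7, 2.9, 10.6]
width: 0.0
time_s: 6.62
tool_pos: [0.5151, -0.2283, 0.1131]
tool_rot: [1.941, 2.468, 0.001]
wrist_force: [-4.4, 3.1, 15.3]
width: -0.0
time_s: 7.0
tool_pos: [0.5151, -0.2283, 0.113]
tool_rot: [1.94, 2.468, 0.001]
wrist_force: [-7.7, 5.2, 21.6]
width: -0.0
```

```bash
python3 -m crank '{"xyz":[[0,0,0.1],[0,0,0.1],[0,0,0.1]],"rotation":[[0,0,0],[0,0,0],[0,0,0]]}'; python3 -m crank '{"xyz":[[0,0,-0.6],[0,0,-2],[0,0,-4.5],[-2,-6,-8],[-4,-12,-10],[-4,-12,-10]],"rotation":[[0,0,0],[0,0,0],[0,0,0],[0,0,0],[0,0,0],[0,0,0]]}'
python3 - <<'E'
from h import *
p=imaging.capture("scene"); save(p,"s3.png",(90,130,200,140),4)
q=imaging.capture("top"); save(q,"t3.png",(310,150,130,110),4)
a=cv2.imread("pics/s1.png")[200:350,90:330];b=cv2.imread("pics/s2.png")[200:350,90:330];c=cv2.imread("pics/s3.png")
cv2.imwrite("pics/cmp3.png",cv2.resize(np.vstack([np.hstack([a,b]),np.hstack([c[200:350,90:330],c[200:350,300:540]])]),None,fx=1.6,fy=1.6,interpolation=cv2.INTER_CUBIC))
E
```

```text
time_s: 7.38
tool_pos: [0.5152, -0.2283, 0.113]
tool_rot: [1.939, 2.468, 0.001]
wrist_force: [-9.5, 8.1, 30.2]
width: -0.0002
time_s: 8.12
tool_pos: [0.4057, -0.2967, 0.2115]
tool_rot: [1.943, 2.465, 0.001]
wrist_force: [0.1, 0.4, -0.2]
width: -0.0001
```

View pics/cmp3.png

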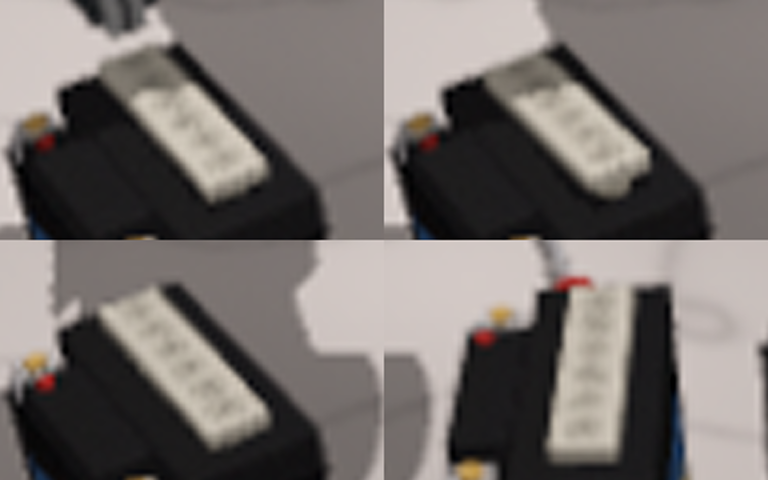

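The strip (bottom left) now lies flat like its seated neighbour (bottom right), and its battery hasn't moved. The finger stopped hard at 113.0 mm, which is the home height. The arm is clear, so I'm handing in.

Run:
```python
from h import *
s=env.get_state(); print(s["time_s"],s["wrist_force"]); print(workorder.job_done())
```

```text
8.225 [0.25628941 0.39546924 0.61486389]
the job is handed in; nothing more can be done
None
```

The loose cap strip is pressed home, and I handed the job in at 8.2 s with the arm clear of everything.

- **Finding it:** I began with the rightmost battery as seen from above (y about -0.23 m) and pressed the near end of its strip. Comparing pictures before and after showed that end had gone down and the far end had come up. The loose strip was therefore the first one I tried, and I did not press the other three.
- **Pressing it in:** With the fingers shut, I pressed the strip at its middle. It slid at about 11 N and stopped hard at 113.0 mm, the stated home height. It did not move further at 30 N.
- **Final check:** The last picture shows the strip lying flat along its whole length, like the strip on the next battery, and its own battery where it stood. I did not press its ends again to confirm it no longer rocks. I compared only this battery before and after, but the arm touched nothing else.
- **Harder than needed:** I only noticed the tip from the pictures, not from the force reading. So the press on the end reached about 25 N, well above the 3 N needed; the pictures showed no harm from it.

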